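Put the scoop away in the utensil tray

ROBOT

A 6-joint arm with a two-finger parallel gripper is mounted at the origin on the work surface. World frame = base frame: x ahead of the robot, y to its left, z up, the work surface at z = 0. Lengths are in m, angles in rad, forces in N, time in s.
With the tool pointing down it reaches from about 0.25 to 0.775 m from the base axis. Payload 4 kg.
Tool frame: the origin (TCP) lies between the finger pads; the fingertips stand 11 mm ahead of it and the grasp point (between the pads) lies 8 mm behind it (robot.tip_extent is the z of the fingertips in the tool frame, in m); z points along the fingers, y is the line along which they close (so a half turn about z gives the same grasp; the last joint's range is limited). The gripper opens to 94 mm and grips with 3 to 60 N. Pads are 16 mm wide; open, the fingers measure 119 mm over their backs; the gripper's body (75 mm by 177 mm) begins 78 mm behind the grasp point.
Start: joints at [1.204, 0.087, 1.371, -0, 1.684, -0.103], TCP at [0.143, 0.531, 0.217] pointing down, gripper open.
Joint ranges: [-3.1, 3.1], [-0.76, 2.03], [0.27, 2.55], [-1.08, 4.22], [0.17, 2.65], [-2.57, 2.57]. Speed limits (rad/s): [2.79, 2.79, 3.14, 3.14, 3.14, 3.14].

INTERFACE

Orientations are given as [roll, pitch, yaw] about the fixed x, y, z axes, in that order (R = Rz(yaw) Ry(pitch) Rx(roll)).
In Python, from bench import robot, imaging gives the robot as it stands.
- The arm moves only by the shell command python3 -m pendant 'ROWS'. ROWS is JSON, a list of rows, each a list of 7 numbers: the shift along the world's x, y, z in cm, then the turn, a rotation vector about the world's x, y, z in degrees, then the opening, from 0 (shut) to 1 (fully open). In form: [[dx, dy, dz, ax, ay, az, jaw], ...]. A call has 1 to 8 rows; each row shifts and turns the commanded pose from where the row before left it; what a row does not reach is not made up. A row lasts 1/10 s, in which the tool goes at most 50 mm and 8.59 degrees, less where a joint would pass 70% of its speed; a pose out of reach is approached as far as the arm can. A call is refused whole if a number of a shift passes 5 or a number of a turn 8.59, either way. A call with a gripper value outside its range is refused whole. The fingers move at their own pace and stop on an object; the grip force is fixed at half the most. Time passes only in rows, so rows that do not move let the fingers close. It gives the time, the measured TCP pose, the force, the opening and the grip force at its end, in the units of the state.
- robot.get_obs(): the state, without advancing time (a new reading comes with each control period).
- imaging.snapshot(name): name is "scene" or "top" or "wrist"; returns the picture (420x560x3 uint8, red, green, blue); there is no depth.
- imaging.camera_params(name): a dict with "camera_matrix" (3x3 intrinsics, pixels), "k1" (the pictures are not rectified: a ray, as slopes to the right and down, at radius r is drawn at 1 + k1 r^2 times it, then the intrinsics apply), "R" (3x3) and "t" (3): a world point X has camera coordinates R X + t. Camera axes: x right, y down, z forward; pixel columns grow to the right and rows downward; lengths in m; the calibration is good to about 2 mm. A picture is of the moment at which its call begins: read the wrist's pose just before it. camera_params takes no time and is no camera call; for the wrist camera it gives the pose at the moment of the call.
- robot.close_job(): hands the job in; it is judged then, once.
The state is a dict: "time": time; "joint_positions": joint angles; "qvel": joint speeds; "joint_torque": joint torques, N m; "tool_pos": TCP position; "ee_rot": TCP orientation; "wrist_force": force on the tool from outside, world axes, zero at the start; "wrist_torque": the same for the moment, N m; "width": finger opening in m; "finger_force": force on a finger pad.
Only numpy, scipy, OpenCV 4.12 (cv2) and the standard library are available. Lean on these libraries where they do the work, as an engineer would, in place of code of your own. Each camera call takes 0.05 s, during which the arm holds its last target. There are 200 camera calls.

TASK

The wooden scoop is leaning against the tin: lay it flat in the empty compartment of the utensil tray, its scoop head in the wide end and its handle in the narrow slot, setting it down gently rather than dropping it. Once you have let go of it, turn the red turnbutton until it lies square across the handle, so the scoop cannot come out. Leave the tin, bowls, jar, measuring cup and the spatula in the tray where they are.

Things in the scene. Friction and masses are not known exactly. Their poses are not given: they have to be found in the camera images.
- scoop: Wooden scoop, 200 mm long, 0.1 kg. Origin: centre of its flat underside; x towards the handle end, z up when laid flat. Head: pan open to -x, x -100 to -30, 62 wide, up to 32 high. Handle: bar, x -30 to +100, 20 wide (y), z 0 to 18. At the start it leans at 31 degrees: head's front edge on the shelf, the tin's top edge under it at x +65; the handle between head and tin is free.
- scoop_grip (a point): Point in the middle of the scoop's handle between head and tin: x +17, y 0, z 9 mm in the scoop's frame, same axes.
- scoop_head (a point): Middle of the front edge of the scoop's head at its underside: x -100 in the scoop's frame.
- tray: White utensil tray, fixed; floor 4 mm thick, walls and blocks 24 high. Origin: on the shelf, on the centre line of the empty scoop compartment; x to its handle end, z up. Spans x -175 to 45, y -106 to 47. Compartment inside: x -170 to 40, 84 wide (y +-42); at the head end (x below -110) 72 wide; at the handle end (x 0 to 40) corner blocks leave a slot 34 wide. Spatula's compartment: y -101 to -47.
- bed (a point): Where the scoop's origin belongs when laid: on the floor of the scoop compartment, x -65, y 0, z 4 mm in the tray's frame, same axes as the tray (scoop's x along the tray's x). The scoop has 5 mm of play at each end and each side.
- bed_head (a point): Where the middle of the scoop's front edge belongs: x -165, y 0, z 4 mm in the tray's frame.
- pivot (a point): Pivot of the turnbutton, on top of the corner block on the tray's -y side of the slot: x 20, y -29.5, z 26 mm in the tray's frame. The turning axis is vertical.
- turnbutton (a joint): Angle of the red turnbutton about its pivot, rad, counterclockwise from above. 0: points along the tray's +x, beyond the handle end, slot free (starts -0.5 to 0.2); 1.57: along the tray's +y, square across slot and handle. Stops at -0.7 and 1.65. Light friction (1 N at the knob); stays where left. Bar 54 x 16 mm, z 26 to 32 in the tray's frame, above a laid handle (top at 22).
- button_knob (a point): Upright round knob on the turnbutton, 18 mm in diameter, 24 mm high (z 32 to 56 mm in the tray's frame), 45 mm from the pivot. This point is half way up, on its axis; it turns with the turnbutton.
- spatula: Blue-bladed spatula, 190 mm long, lying in the tray's other compartment; bystander. Origin: centre of its underside.
- tin: Sealed rectangular aluminium tin, 70 (x) x 100 (y) x 85 mm high, 0.7 kg, standing loose; its top edge on its -x side carries the scoop. Origin: centre of its underside.
- bowls: Stack of three nested ceramic bowls, moving as one, 132 mm across and 85 high; bystander. Origin: centre of its underside.
- jar: Glass jar with a steel cap, 76 mm across and 120 high; bystander. Origin: centre of its underside.
- cup: Orange plastic measuring cup with a handle at its +y side and white marks, 84 mm across and 85 high; bystander. Origin: centre of its underside.
Things that resemble listed ones, but are neither listed nor needed, are in the scene too. What is meant by the scoop is not pink or yellow, and is the larger of those in its own colour.

How it is judged:
On the way, in this order (a step that is already met when the one before it is completed fails the run):
1. the scoop lies flat in its compartment, head in the wide end, let go, with the turnbutton still open (x of scoop in the frame of bed between -0.009 and 0.009 m and y of scoop in the frame of bed between -0.009 and 0.009 m and z of scoop in the frame of bed between -0.004 and 0.004 m and horizontal distance between scoop_head and bed_head below 0.014 m and angle between scoop's own z axis and vertical below 0.06 rad and contact force between scoop and the fingers below 0.3 N and linear speed of scoop below 0.03 m/s and value of joint turnbutton below 0.8 rad), for 0.2 s.
2. the turnbutton lies across the handle (value of joint turnbutton above 1.4 rad), for 0.2 s.
At the end, for the whole second after the job is handed in: The scoop lies flat (0.06 rad) and at rest on its compartment's floor, origin within 9 mm along and across and 4 mm in height of the bed point, front edge within 14 mm of its point at the wide end, let go, and the turnbutton is at 1.40 rad or more, across the handle (x of scoop in the frame of bed between -0.009 and 0.009 m and y of scoop in the frame of bed between -0.009 and 0.009 m and z of scoop in the frame of bed between -0.004 and 0.004 m and horizontal distance between scoop_head and bed_head below 0.014 m and angle between scoop's own z axis and vertical below 0.06 rad and contact force between scoop and the fingers below 0.3 N and linear speed of scoop below 0.03 m/s and value of joint turnbutton above 1.4 rad); the robot touches nothing.
It fails at once if the tin is shifted more than 30 mm or tipped (distance of tin from where it was at the start of the episode above 0.03 m or angle between tin's own z axis and vertical above 0.25 rad).
It fails at once if the bowls, the jar or the measuring cup are shifted more than 30 mm or tipped (distance of any of bowls, jar, cup from where it was at the start of the episode above 0.03 m or angle between any of bowls, jar, cup's own z axis and vertical above 0.25 rad).
It fails at once if the spatula is moved more than 15 mm (distance of spatula from where it was at the start of the episode above 0.015 m).
It fails at once if the scoop is dropped or thrown: it moves faster than 0.6 m/s while the fingers do not hold it (contact force between scoop and the fingers below 0.1 N and linear speed of scoop above 0.6 m/s).
It also fails if it takes over 56 s, if anything falls off the work surface, if the arm or the gripper's body presses on something with over 40 N, if the wrist force passes 120 N, or if a joint passes its speed limit or range.

## Working session

There is one attempt and no reset: what is moved stays moved. The work goes in short steps, Python scripts to look and compute and a shell command to move; the robot and the scene stay as the last step left them, time stands still between calls to the robot, and variables do not carry over. Pictures are saved under pics/ and viewed, at most 10 in all, crops included, and the job is handed in when it is done.

```bash
ls; mkdir -p pics
cat > h.py <<'E'
import numpy as np, cv2
from bench import robot, imaging
def cam(n):
    p=imaging.camera_params(n); return np.array(p["camera_matrix"]),p["k1"],np.array(p["R"]),np.array(p["t"])
def ray(c,px):
    K,k1,R,t=c
    s=cv2.undistortPoints(np.array([[px]],float),K,np.array([k1,0,0,0.]))[0,0]
    d=R.T@np.array([s[0],s[1],1]); return -R.T@t, d/np.linalg.norm(d)
def onz(c,px,z):
    o,d=ray(c,px); return o+d*(z-o[2])/d[2]
def tri(obs):
    A=np.zeros((3,3));b=np.zeros(3)
    rs=[ray(c,p) for c,p in obs]
    for o,d in rs:
        M=np.eye(3)-np.outer(d,d);A+=M;b+=M@o
    X=np.linalg.solve(A,b); return X,[float(np.linalg.norm((np.eye(3)-np.outer(d,d))@(X-o))) for o,d in rs]
def proj(c,X):
    K,k1,R,t=c
    return cv2.projectPoints(np.array([X],float),cv2.Rodrigues(R)[0],t,K,np.array([k1,0,0,0.]))[0].ravel()
def snap(n,f):
    im=imaging.snapshot(n); cv2.imwrite("pics/"+f,im[:,:,::-1]); return im
E
python3 - <<'E'
from h import *
for n in ["top","scene"]:
    snap(n,n+"0.png"); c=cam(n); print(n,c[0].round(1).tolist(),c[1],(-c[2].T@c[3]).round(3))
E
```

```text
pics
top [[404.0, 0.0, 278.1], [0.0, 404.0, 205.2], [0.0, 0.0, 1.0]] 0.012920558681372084 [0.473 0.016 1.176]
scene [[546.6, 0.0, 275.1], [0.0, 546.6, 207.6], [0.0, 0.0, 1.0]] 0.025415731249080996 [1.504 0.941 1.039]
```

View pics/top0.png

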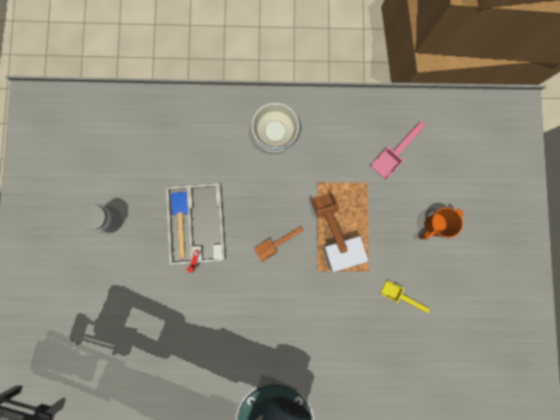

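View pics/scene0.png

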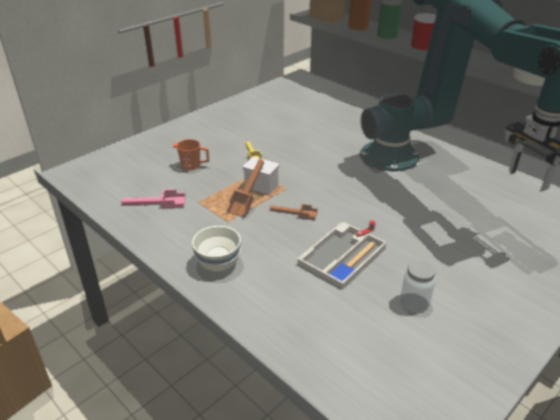

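The top picture shows these scoops: dark brown leaning on the tin (332,222), a small brown one lying flat (278,243), pink (398,150) and yellow (405,296). The one meant is the dark brown one at (332,222), because it is the larger of its colour and leans on the tin. The tray is at (195,225), with the red button at about (194,262). I'll confirm the scoop in a crop and get coarse positions.

Run:
```python
from h import *
a=cv2.imread("pics/top0.png")
A=cv2.resize(a[175:285,240:380],None,fx=4,fy=4,interpolation=cv2.INTER_CUBIC)
cv2.imwrite("pics/crop1.png",A)
ct,cs=cam("top"),cam("scene")
print("head front edge",onz(ct,(322,196),.0),"handle end",onz(ct,(344,250),.11), "tri end",)
print("tray corners",[onz(ct,p,.024).round(3).tolist() for p in [(167,188),(220,184),(224,261),(171,264)]])
print("knob",onz(ct,(191,270),.056),"pivot",onz(ct,(197,253),.03))
o=robot.get_obs();print(o["tool_pos"],o["ee_rot"],o["width"],o["time"])
c=cam("wrist"); print(c[0],c[1],-c[2].T@c[3],c[2])
```

```text
head front edge [ 0.63387423 -0.1302482   0.        ] handle end [ 0.47653537 -0.17454875  0.11      ] tri end
tray corners [[0.647, 0.318, 0.024], [0.661, 0.167, 0.024], [0.442, 0.149, 0.024], [0.432, 0.298, 0.024]]
knob [0.41723196 0.23478301 0.056     ] pivot [0.46322579 0.22485847 0.03      ]
[0.14325489 0.53054424 0.21540355] [-3.13962378e+00 -1.67364477e-04  2.87779012e+00] 0.09428107212016278 0.1
[[327.37489376   0.         277.25026572]
 [  0.         327.37489376 206.41219364]
 [  0.           0.           1.        ]] -0.05173212665319206 [0.06492811 0.55132402 0.38501952] [[ 0.26274067  0.96486533 -0.00149553]
 [ 0.92813815 -0.25231537  0.27367232]
 [ 0.26367959 -0.0732929  -0.96182183]]
```

View pics/crop1.png

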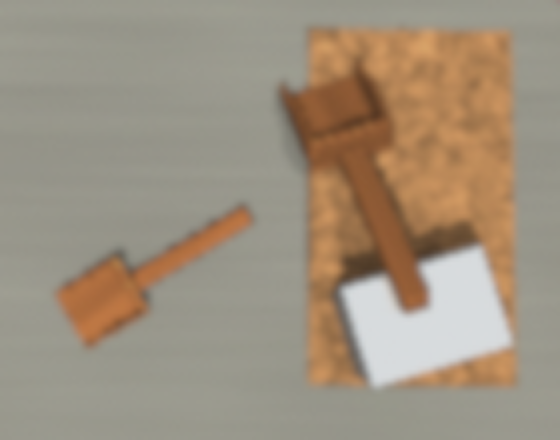

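The crop confirms it: the large scoop's handle lies over the tin and its head is up-left on the cork mat. The small scoop lies flat and free. I'll move above the tray and look closer.

```bash
python3 -m pendant '[[3.9,-2.8,0.5,0,0,7.5,1],[3.9,-2.8,0.5,0,0,7.5,1],[3.9,-2.8,0.5,0,0,7.5,1],[3.9,-2.8,0.5,0,0,7.5,1],[3.9,-2.8,0.5,0,0,0,1],[3.9,-2.8,0.5,0,0,0,1],[3.9,-2.8,0,0,0,0,1],[3.9,-2.8,0,0,0,0,1]]'
python3 -m pendant '[[3.9,-2.8,0,0,0,0,1],[0,0,0,0,0,0,1],[0,0,0,0,0,0,1],[0,0,0,0,0,0,1]]'
python3 - <<'E'
from h import *
import pickle
o=robot.get_obs(); c=cam("wrist"); im=snap("wrist","w1.png")
pickle.dump(c,open("w1.pkl","wb")); print(o["tool_pos"],o["ee_rot"],o["joint_positions"])
E
python3 -m pendant '[[0,-5,0,0,0,0,1],[0,-5,0,0,0,0,1],[0,-2,0,0,0,0,1],[0,0,0,0,0,0,1],[0,0,0,0,0,0,1],[0,0,0,0,0,0,1]]'
python3 - <<'E'
from h import *
import pickle
o=robot.get_obs(); c=cam("wrist"); im=snap("wrist","w2.png")
pickle.dump(c,open("w2.pkl","wb")); print(o["tool_pos"],o["ee_rot"],o["joint_positions"])
cv2.imwrite("pics/both.png",np.vstack([cv2.imread("pics/w1.png"),cv2.imread("pics/w2.png")])[:, :])
E
```

```text
time: 0.9
tool_pos: [0.4551, 0.3068, 0.2461]
ee_rot: [3.141, -0.0, -2.888]
wrist_force: [-0.2, 1.8, -0.6]
width: 0.094
finger_force: 0.0
time: 1.3
tool_pos: [0.492, 0.2808, 0.246]
ee_rot: [3.141, -0.001, -2.887]
wrist_force: [-0.5, 0.1, 0.4]
width: 0.0943
finger_force: 0.0
[0.49200055 0.28083162 0.2459866 ] [ 3.14109902e+00 -9.94879411e-04 -2.88662923e+00] [ 4.18200363e-01  1.21167862e-01  1.27569556e+00  6.58798270e-04
  1.74563062e+00 -1.40744484e+00]
time: 1.95
tool_pos: [0.4924, 0.1619, 0.2464]
ee_rot: [3.141, 0.0, -2.885]
wrist_force: [-0.7, -0.1, 0.3]
width: 0.0944
finger_force: 0.0
[0.49238504 0.16190713 0.24642515] [ 3.14088015e+00  4.07613450e-04 -2.88499882e+00] [ 2.07785931e-01  1.21608894e-02  1.39023606e+00  7.41990205e-04
  1.73882329e+00 -1.61948015e+00]
```

View pics/w1.png

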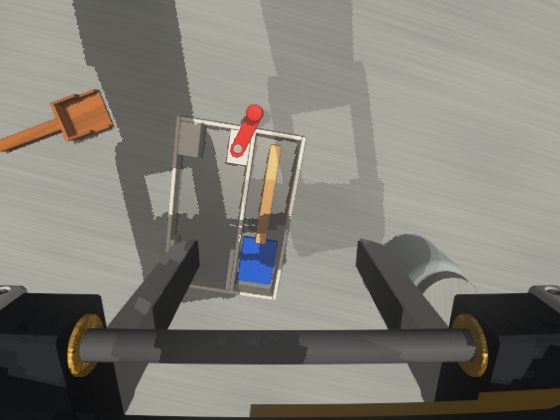

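View pics/w2.png

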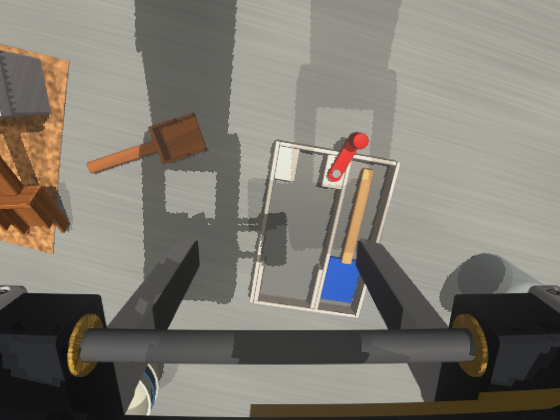

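w1 shows the tray's handle-end corners at (180,117) and (305,137), the pivot dot at (237,149) and the knob at (255,112). w2 shows handle-end corners (276,141) and (399,162), head-end corners (252,302) and (357,318), pivot (334,174) and knob (361,141). I'll triangulate these.

Run:
```python
from h import *
import pickle
c1=pickle.load(open("w1.pkl","rb"));c2=pickle.load(open("w2.pkl","rb"))
for n,a,b in [("cornA",(180,117),(276,141)),("cornB",(305,137),(399,162)),("cornC",(275,298),(357,318)),("pivot",(237,149),(334.5,174)),("knobtop",(255,112),(361,141))]:
    X,r=tri([(c1,a),(c2,b)]);print(n,X.round(4),np.round(r,4))
P=[onz(c2,p,.024) for p in [(276,141),(399,162),(357,318),(252,302)]]
print(np.round(P,4)); print([round(float(np.linalg.norm(P[i]-P[(i+1)%4])),4) for i in range(4)])
Q=[onz(c1,p,.024) for p in [(180,117),(305,137),(275,298)]];print(np.round(Q,4))
print("pivot",onz(c1,(237,149),.032),onz(c2,(334.5,174),.032)); print("knob",onz(c1,(255,112),.056),onz(c2,(361,141),.056))
big=[]
for f,(x,y,w,h) in [("w1",(160,95,150,100)),("w2",(240,120,170,100))]:
    im=cv2.imread(f"pics/{f}.png")
    hsv=cv2.cvtColor(im,cv2.COLOR_BGR2HSV); m=((hsv[...,0]<6)|(hsv[...,0]>174))&(hsv[...,1]>190)&(hsv[...,2]>90)
    ys,xs=np.where(m); print(f,m.sum(),xs.min(),xs.max(),ys.min(),ys.max())
    big.append(cv2.resize(im[y:y+100,x:x+150],None,fx=5,fy=5,interpolation=cv2.INTER_NEAREST)[:400,:750])
b=cv2.imread("pics/w2.png")[280:330,240:390]
cv2.imwrite("pics/crop2.png",np.vstack([big[1][:340],cv2.resize(b,None,fx=5,fy=5,interpolation=cv2.INTER_NEAREST)]))
```

```text
cornA [0.4457 0.1483 0.011 ] [0.0001 0.0001]
cornB [0.431  0.2991 0.0216] [0. 0.]
cornC [0.6491 0.318  0.0233] [0.0015 0.0015]
pivot [0.4637 0.2251 0.0311] [0.0002 0.0002]
knobtop [0.4181 0.2372 0.0549] [0.0005 0.0005]
[[0.4446 0.1481 0.024 ]
 [0.4309 0.2981 0.024 ]
 [0.6505 0.3181 0.024 ]
 [0.6619 0.1705 0.024 ]]
[0.1507, 0.2205, 0.148, 0.2185]
[[0.4447 0.1519 0.024 ]
 [0.4308 0.2988 0.024 ]
 [0.647  0.3179 0.024 ]]
pivot [0.4634272  0.22521993 0.032     ] [0.46382398 0.22493091 0.032     ]
knob [0.41750547 0.23731324 0.056     ] [0.41857933 0.23693866 0.056     ]
w1 76 231 257 108 155
w2 189 329 367 138 180
```

View pics/crop2.png

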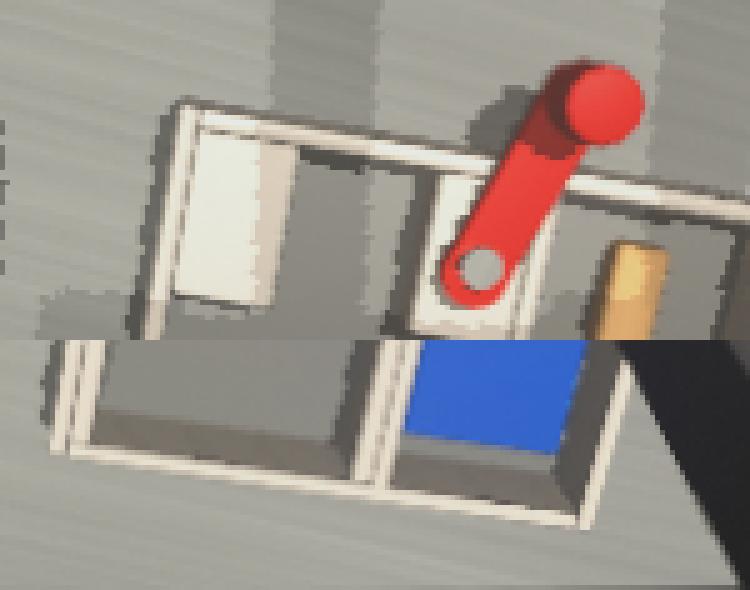

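The crop gives a sharper tray rim and corners: A at (276.4,140.4), D at (250.5,302.6), C at (358,317.4). I'll fit the tray pose rigidly through the corners and pivot.

```bash
cat > tray.py <<'E'
from h import *
import pickle
c1=pickle.load(open("w1.pkl","rb"));c2=pickle.load(open("w2.pkl","rb"))
W=np.array([onz(c2,p,.024) for p in [(276.4,140.4),(399,162),(358,317.4),(250.5,302.6)]]+[onz(c1,p,.024) for p in [(305,137),(275,298)]]+[(.4636,.2251,0)]*2)[:,:2]
T=np.array([(45,47),(45,-106),(-175,-106),(-175,47),(45,-106),(-175,-106),(20,-29.5),(20,-29.5)])/1000
a=T-T.mean(0);b=W-W.mean(0)
yaw=np.arctan2((a[:,0]*b[:,1]-a[:,1]*b[:,0]).sum(),(a*b).sum())
Rt=np.array([[np.cos(yaw),-np.sin(yaw)],[np.sin(yaw),np.cos(yaw)]])
t0=W.mean(0)-Rt@T.mean(0)
def tw(x,y): return Rt@np.array([x,y])/1000+t0
if __name__=="__main__":
    print("yaw",np.degrees(yaw),"res mm",((W-(T@Rt.T+t0))*1000).round(1).tolist())
    print("bed",tw(-65,0),"head",tw(-165,0),"pivot",tw(20,-29.5))
    k=Rt.T@(np.array([.4181,.2372])-tw(20,-29.5));print("button",np.arctan2(k[1],k[0]),np.linalg.norm(k))
E
python3 tray.py
python3 -m pendant '[[0,-5,0,0,0,0,1],[0,-5,0,0,0,0,1],[0,-5,0,0,0,0,1],[0,-5,0,0,0,0,1],[0,-5,0,0,0,0,1],[0,-2,0,0,0,0,1],[0,0,0,0,0,0,1],[0,0,0,0,0,0,1]]'
python3 - <<'E'
from h import *
import pickle
o=robot.get_obs(); c=cam("wrist"); im=snap("wrist","w3.png")
pickle.dump(c,open("w3.pkl","wb")); print(o["tool_pos"],o["ee_rot"])
E
python3 -m pendant '[[-4,-4,3,0,0,0,1],[-4,-4,3,0,0,0,1],[0,0,0,0,0,0,1],[0,0,0,0,0,0,1],[0,0,0,0,0,0,1]]'
python3 - <<'E'
from h import *
import pickle
o=robot.get_obs(); c=cam("wrist"); im=snap("wrist","w4.png")
pickle.dump(c,open("w4.pkl","wb")); print(o["tool_pos"],o["ee_rot"])
a=cv2.imread("pics/w3.png")[:300,80:480];b=cv2.imread("pics/w4.png")[:300,80:480]
cv2.imwrite("pics/w34.png",np.vstack([a,b])if 0 else cv2.resize(np.hstack([a,b]),None,fx=1,fy=1))
E
```

```text
yaw -174.6427633175433 res mm [[-0.8, 1.7], [0.6, -0.9], [-0.1, -0.4], [-0.3, 1.6], [0.5, -0.1], [-2.4, -1.7], [1.2, -0.1], [1.2, -0.1]]
bed [0.54973329 0.20372807] head [0.64929649 0.21306459] pivot [0.4623503  0.22516317]
button -0.3590922155893815 0.045858203489645914
time: 2.8
tool_pos: [0.4931, -0.1088, 0.246]
ee_rot: [3.14, -0.0, -2.887]
wrist_force: [1.1, 0.1, -0.1]
width: 0.0938
finger_force: 0.0
[ 0.49311488 -0.10878413  0.24604488] [ 3.14036338e+00 -7.93951717e-05 -2.88678963e+00]
time: 3.35
tool_pos: [0.4308, -0.1706, 0.2923]
ee_rot: [3.14, -0.0, -2.885]
wrist_force: [0.7, 0.6, -0.3]
width: 0.0942
finger_force: 0.0
[ 0.43084162 -0.17056738  0.29232015] [ 3.14014876e+00 -3.36852109e-04 -2.88490960e+00]
```

View pics/w34.png

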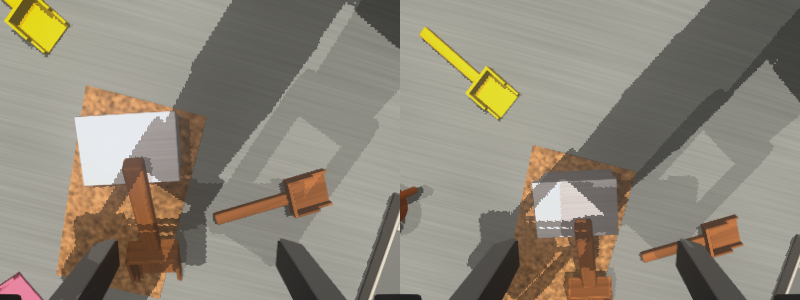

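The left panel (w3) shows the tin top, the handle end at about (215,161) in full-frame pixels, and the head partly behind the fingers. I'll move further out for two clean views.

```bash
python3 -m pendant '[[4.5,2,0,0,0,0,1],[4.5,2,0,0,0,0,1],[4.5,2,0,0,0,0,1],[3.5,2,0,0,0,0,1],[0,0,0,0,0,0,1],[0,0,0,0,0,0,1],[0,0,0,0,0,0,1]]'
python3 - <<'E'
from h import *
import pickle
o=robot.get_obs(); c=cam("wrist"); im=snap("wrist","w5.png")
pickle.dump(c,open("w5.pkl","wb")); print(o["tool_pos"],o["ee_rot"])
E
python3 -m pendant '[[0,-5,0,0,0,0,1],[0,-5,0,0,0,0,1],[0,0,0,0,0,0,1],[0,0,0,0,0,0,1],[0,0,0,0,0,0,1]]'
python3 - <<'E'
from h import *
import pickle
o=robot.get_obs(); c=cam("wrist"); im=snap("wrist","w6.png")
pickle.dump(c,open("w6.pkl","wb")); print(o["tool_pos"],o["ee_rot"])
cs=[]
for n in ("w5","w6"):
    cc=pickle.load(open(n+".pkl","rb")); p=proj(cc,(.55,-.15,.06)).astype(int); print(n,p)
    x=max(0,min(p[0]-66,427)); y=max(0,min(p[1]-90,240)); print(x,y)
    cs.append(cv2.resize(cv2.imread(f"pics/{n}.png")[y:y+180,x:x+133],None,fx=3,fy=3,interpolation=cv2.INTER_CUBIC))
cv2.imwrite("pics/w56.png",np.hstack(cs))
E
```

```text
time: 4.1
tool_pos: [0.5997, -0.0919, 0.2928]
ee_rot: [3.141, -0.001, -2.887]
wrist_force: [-0.1, -0.5, 0.4]
width: 0.0939
finger_force: 0.0
[ 0.59969385 -0.09186484  0.29284603] [ 3.14129618e+00 -1.13676669e-03 -2.88690396e+00]
time: 4.65
tool_pos: [0.5998, -0.1918, 0.294]
ee_rot: [-3.142, 0.001, -2.888]
wrist_force: [1.0, -0.1, 0.2]
width: 0.0937
finger_force: 0.0
[ 0.5997544  -0.19178271  0.29404616] [-3.14154700e+00  1.12056393e-03 -2.88764123e+00]
w5 [240 129]
174 39
w6 [320 150]
254 60
```

View pics/w56.png

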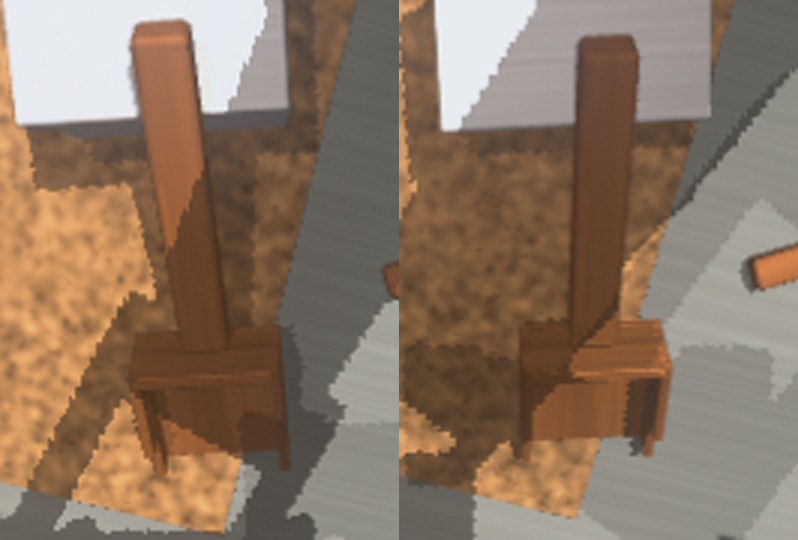

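The left half (w5) shows the handle's top end edge at crop (136,46)–(190,42) and the handle-head junction at (180,348)–(228,346). The right half (w6) shows the end edge at (580,57)–(635,57) and the junction at (570,345)–(620,345). Both show the tin's top edge below the handle. I'll triangulate these.

```bash
cat > sc.py <<'E'
from h import *
import pickle
c5,c6=[pickle.load(open(n+".pkl","rb")) for n in("w5","w6")]
f=lambda p:(p[0]/3+174,p[1]/3+39)
g=lambda p:((p[0]-399)/3+254,p[1]/3+60)
D={}
for n,a,b in [("E",(163,44),(607.5,57)),("J",(204.5,347),(595,345)),("tipL",(157,472),(520,457)),("tipR",(288,468),(648,455)),("tinL",(15,125),(441,130)),("tinR",(288,107),(711,117)),("EL",(136,46),(580,57)),("ER",(190,42),(635,57))]:
    X,r=tri([(c5,f(a)),(c6,g(b))]);D[n]=X;print(n,X.round(4),np.round(r,4))
v=D["E"]-D["J"];print("EJ",np.linalg.norm(v),"tilt",np.degrees(np.arcsin(v[2]/np.linalg.norm(v))),"yaw",np.degrees(np.arctan2(v[1],v[0])))
print("tin w",np.linalg.norm(D["tinL"]-D["tinR"]),"head w",np.linalg.norm(D["tipL"]-D["tipR"]))
w=D["tinR"]-D["tinL"];print("tin normal yaw",np.degrees(np.arctan2(-w[0],w[1]))-180)
u=v/np.linalg.norm(v)
nz=np.cross(u,[0,0,1]);nz=np.cross(nz,u);nz/=np.linalg.norm(nz)
if nz[2]<0:nz=-nz
G=D["J"]+u*.047-nz*.009
O=D["J"]+u*.03-nz*.018
print("u",u.round(3),"n",nz.round(3),"grip",G.round(4),"origin",O.round(4),"headedge",(O-u*.1).round(4))
E
python3 sc.py
```

```text
E [ 0.4762 -0.1746  0.1072] [0.0001 0.0001]
J [ 0.58   -0.1419  0.0563] [0.0007 0.0007]
tipL [ 0.6486 -0.1538  0.0121] [0.0001 0.0001]
tipR [ 0.6319 -0.0942  0.0114] [0.0004 0.0004]
tinL [ 0.5134 -0.2246  0.0864] [0.0001 0.0001]
tinR [ 0.4837 -0.1299  0.0879] [0.0002 0.0002]
EL [ 0.4786 -0.1836  0.1057] [0.0003 0.0003]
ER [ 0.4738 -0.1657  0.1089] [0.0001 0.0001]
EJ 0.12017313318886996 tilt 25.082196889318315 yaw -162.51974335495595
tin w 0.0992646733012349 head w 0.06187349628598342
tin normal yaw -162.57778925312687
u [-0.864 -0.272  0.424] n [0.404 0.127 0.906] grip [ 0.5357 -0.1558  0.0681] origin [ 0.5468 -0.1524  0.0527] headedge [ 0.6332 -0.1252  0.0103]
```

```bash
python3 - >/tmp/o <<'E'
from sc import *
print("=====")
for n,a,b,z in [("E",(163,44),(607.5,57),.1184),("J",(204.5,347),(595,345),.0515),("tipL",(157,472),(520,457),0.002),("tipR",(288,468),(648,455),.002)]:
    A,B=onz(c5,f(a),z),onz(c6,g(b),z); D[n]=(A+B)/2; print(n,A.round(4),B.round(4))
v=D["E"]-D["J"];print(np.linalg.norm(v),np.degrees(np.arctan2(v[1],v[0])))
H=(D["tipL"]+D["tipR"])/2;print("head",H)
y=np.radians(-162.6);t=np.radians(31)
u=np.array([np.cos(y)*np.cos(t),np.sin(y)*np.cos(t),np.sin(t)]);n=np.array([-np.cos(y)*np.sin(t),-np.sin(y)*np.sin(t),np.cos(t)])
print("u",u,"n",n)
for k,x in [("E",.1),("J",-.03)]:print("grip from",k,(D[k]+u*(.017-x)-n*.009).round(4))
print("grip from H",(H+u*.117+n*.009).round(4))
E
sed -n '/====/,$p' /tmp/o
```

```text
=====
E [ 0.4777 -0.1726  0.1184] [ 0.4774 -0.1758  0.1184]
J [ 0.5799 -0.1422  0.0515] [ 0.5814 -0.1411  0.0515]
tipL [ 0.6515 -0.1547  0.002 ] [ 0.6514 -0.1525  0.002 ]
tipR [ 0.6337 -0.0938  0.002 ] [ 0.6347 -0.0917  0.002 ]
0.1271387902919817 -162.47590860048257
head [ 0.64281033 -0.12318634  0.002     ]
u [-0.81794361 -0.25632799  0.51503807] n [0.4914701  0.15401739 0.8571673 ]
grip from E [ 0.541  -0.1543  0.0679]
grip from J [ 0.5378 -0.1551  0.068 ]
grip from H [ 0.5515 -0.1518  0.07  ]
```

```bash
python3 -m pendant '[[0,1,0,0,0,2.9,0.6],[-0.4,1,-3.8,-2.32,7.39,0,0.6],[-0.4,1,-3.8,-2.32,7.39,0,0.6],[-0.4,1,-3.8,-2.32,7.39,0,0.6],[-0.5,1,-3.8,-2.32,7.39,0,0.6],[0,0,0,0,0,0,0.6],[0,0,0,0,0,0,0.6],[0,0,0,0,0,0,0.6]]'
cat > go.py <<'E'
import sys
from h import *
from scipy.spatial.transform import Rotation as Ro
def err(P,Rw):
    o=robot.get_obs(); R=Ro.from_euler("xyz",o["ee_rot"])
    d=(np.array(P)-o["tool_pos"])*100; r=(Ro.from_matrix(Rw)*R.inv()).as_rotvec(degrees=True)
    print("cm",d.round(2),"deg",r.round(2),"w",round(o["width"],4),"F",np.round(o["wrist_force"],1),"t",o["time"],"J",np.round(o["joint_positions"],2)); return R
def frame(yaw,tilt):
    y,t=np.radians([yaw,tilt]);u=np.array([np.cos(y)*np.cos(t),np.sin(y)*np.cos(t),np.sin(t)]);n=np.array([-np.cos(y)*np.sin(t),-np.sin(y)*np.sin(t),np.cos(t)])
    return np.stack([u,np.cross(-n,u),-n],1)
E
python3 - <<'E'
from go import *
F=frame(-162.6,31);err((.5828,-.1409,.1409),F);err((.5435,-.1532,.0723),F)
E
```

```text
time: 5.5
tool_pos: [0.5844, -0.1429, 0.1467]
ee_rot: [-3.136, -0.532, -2.84]
wrist_force: [-0.4, 0.0, 0.6]
width: 0.0564
finger_force: 0.0
cm [-0.16  0.2  -0.58] deg [ 0.09  0.58 -0.02] w 0.0564 F [-0.4  0.   0.6] t 5.5 J [-0.2   0.59  0.95 -0.28  2.06 -2.14]
cm [-4.09 -1.03 -7.44] deg [ 0.09  0.58 -0.02] w 0.0564 F [-0.4  0.   0.6] t 5.5 J [-0.2   0.59  0.95 -0.28  2.06 -2.14]
```

```bash
python3 -m pendant '[[-0.82,-0.2,-1.5,0,0.5,0,0.6],[-0.82,-0.2,-1.5,0,0,0,0.6],[-0.82,-0.2,-1.5,0,0,0,0.6],[-0.82,-0.2,-1.5,0,0,0,0.6],[-0.8,-0.2,-1.4,0,0,0,0.6],[0,0,0,0,0,0,0.6],[0,0,0,0,0,0,0.6]]'
python3 - <<'E'
from go import *
F=frame(-162.6,31);err((.5435,-.1532,.0723),F)
E
```

```text
time: 6.2
tool_pos: [0.544, -0.1534, 0.0724]
ee_rot: [-3.14, -0.541, -2.84]
wrist_force: [-0.5, 0.4, 0.8]
width: 0.0563
finger_force: 0.0
cm [-0.05  0.02 -0.01] deg [0.09 0.05 0.04] w 0.0563 F [-0.5  0.4  0.8] t 6.2 J [-0.22  0.55  1.16 -0.28  1.89 -2.12]
```

```bash
python3 -m pendant '[[0,0,0,0,0,0,0.4],[0,0,0,0,0,0,0.3],[0,0,0,0,0,0,0.2],[0,0,0,0,0,0,0],[0,0,0,0,0,0,0],[0,0,0,0,0,0,0],[0,0,0,0,0,0,0]]'
```

```text
time: 6.9
tool_pos: [0.5427, -0.1521, 0.067]
ee_rot: [3.138, -0.549, -2.835]
wrist_force: [1.2, -0.6, -0.0]
width: 0.0195
finger_force: 29.9
```

```bash
python3 -m pendant '[[0.5,0.2,1,0,0,0,0],[1,0.3,1.8,0,0,0,0],[1,0.3,3,0,0,0,0],[0.5,0.2,4,0,0,0,0],[0,0,4,2.32,-7.39,0,0],[0,0,3,2.32,-7.39,0,0],[0,0,2,2.32,-7.39,0,0],[0,0,0,2.32,-7.39,0,0]]'
python3 -m pendant '[[0,0,0,0,0,0,0],[0,0,0,0,0,0,0],[0,0,0,0,0,0,0]]'
python3 - <<'E'
from go import *
import pickle
o=robot.get_obs();R=Ro.from_euler("xyz",o["ee_rot"]);print(o["tool_pos"],o["width"],R.as_matrix().round(3).tolist())
c=cam("wrist");pickle.dump(c,open("w7.pkl","wb"));im=snap("wrist","w7.png")
ct=cam("top");im=snap("top","top7.png"); snap("scene","scene7.png")
p=proj(ct,o["tool_pos"]).astype(int);q=proj(cam("scene"),o["tool_pos"]).astype(int);print(p,q)
a=cv2.resize(cv2.imread("pics/w7.png"),(533,400));a=cv2.imread("pics/w7.png")[0:420,140:420]
x,y=np.clip(q-[65,50],0,[430,320]);print(x,y)
b=cv2.resize(cv2.imread("pics/scene7.png")[y:y+105,x:x+130],None,fx=4,fy=4)
cv2.imwrite("pics/chk7.png",np.hstack([a,b]))
E
```

```text
time: 7.7
tool_pos: [0.5745, -0.1425, 0.2618]
ee_rot: [-3.137, 0.005, -2.835]
wrist_force: [0.1, 0.2, -1.0]
width: 0.02
finger_force: 29.9
time: 8.0
tool_pos: [0.5731, -0.1419, 0.2541]
ee_rot: [3.138, -0.011, -2.835]
wrist_force: [0.9, -0.1, -1.9]
width: 0.0196
finger_force: 29.9
[ 0.57307129 -0.1418951   0.2541114 ] 0.019607486597804223 [[-0.953, -0.302, -0.012], [-0.302, 0.953, 0.0], [0.011, 0.004, -1.0]]
[340 207] [244 135]
179 85
```

View pics/chk7.png

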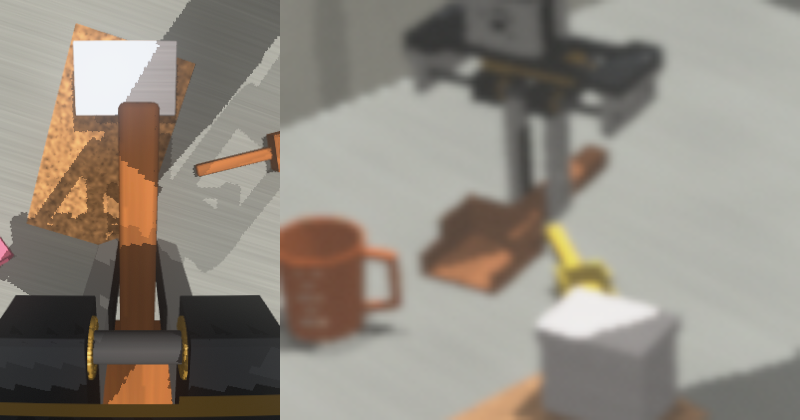

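The scoop is held. The left half (wrist) shows the handle end at full-frame (279,106) and the tin unmoved. The right half (scene) shows the scoop roughly level in the fingers. I'll measure the grip offset along the handle and its level.

Run:
```python
from go import *
import pickle
c7=pickle.load(open("w7.pkl","rb"));cs=cam("scene")
P=np.array([.57307,-.1419,.2541]);R=Ro.from_euler("xyz",[3.138,-.011,-2.835]).as_matrix()
for px in [(278.5,103),(278.5,107)]:
    for dz in (.0,.004,.01): 
        X=onz(c7,px,P[2]+dz);print(px,dz,(R.T@(X-P)*1000).round(1))
X,r=tri([(c7,(278.5,105)),(cs,(261,123.5))]);print("tri",(R.T@(X-P)*1000).round(1),r)
# handle width in px along rows
h=cv2.cvtColor(cv2.imread("pics/w7.png"),cv2.COLOR_BGR2HSV)
for y in (110,130,160,190,230,280,310):
    row=h[y]; m=(row[:,0]<13)&(row[:,1]>110); xs=[x for x in range(235,320) if m[x]]
    print(y,xs[0],xs[-1],len(xs))
```

```text
(278.5, 103) 0.0 [86.3  0.8  1. ]
(278.5, 103) 0.004 [86.2  0.8 -3. ]
(278.5, 103) 0.01 [86.   0.7 -9.1]
(278.5, 107) 0.0 [84.4  0.8  0.9]
(278.5, 107) 0.004 [84.3  0.7 -3.1]
(278.5, 107) 0.01 [84.2  0.7 -9.1]
tri [87.4  4.2  2.5] [0.003949293184228341, 0.003949293184228526]
110 283 297 15
130 261 298 38
160 259 297 39
190 259 297 24
230 259 295 32
280 259 295 37
310 260 293 32
```

```bash
python3 -m pendant '[[-0.4,3,0,0,0,0,0],[-0.5,4.2,0,0,0,-3,0],[-0.5,4.5,0,0,0,-3,0],[-0.5,4.5,0,0,0,-3,0],[-0.5,4.5,0,0,0,-3,0],[-0.5,4.5,-1,0,0,0,0],[-0.5,4.5,-2,0,0,0,0],[-0.5,3,-3,0,0,0,0]]'
python3 -m pendant '[[0,1.7,-3,0,0,0,0],[0,0,-3,0,0,0,0],[0,0,-2,0,0,0,0],[0,0,-1,0,0,0,0],[0,0,0,0,0,0,0],[0,0,0,0,0,0,0],[0,0,0,0,0,0,0]]'
python3 - <<'E'
from go import *
err((.5343,.2023,.08),frame(-174.64,0))
E
```

```text
time: 8.95
tool_pos: [0.5345, 0.1887, 0.1959]
ee_rot: [3.138, -0.005, -3.042]
wrist_force: [0.6, 0.0, -0.9]
width: 0.0196
finger_force: 29.9
time: 9.65
tool_pos: [0.5348, 0.202, 0.107]
ee_rot: [3.139, -0.005, -3.045]
wrist_force: [0.8, -0.7, -1.0]
width: 0.0201
finger_force: 29.9
cm [-0.05  0.03 -2.7 ] deg [-0.13 -0.31 -0.16] w 0.0201 F [ 0.8 -0.7 -1. ] t 9.65 J [ 0.26  0.18  1.48  0.    1.48 -1.41]
```

```bash
python3 -m pendant '[[0,0,-2,0,-0.3,0,0],[0,0,-2,0,0,0,0],[0,0,-1.5,0,0,0,0],[0,0,-0.7,0,0,0,0],[0,0,0,0,0,0,0],[0,0,0,0,0,0,0]]'
python3 - <<'E'
from go import *
err((.5343,.2023,.02),frame(-174.64,0))
import pickle
c=cam("wrist");pickle.dump(c,open("w8.pkl","wb"));snap("wrist","w8.png")
from tray import tw
for p in [(40,17),(40,-17),(0,17),(0,-17)]: print(p,proj(c,[*tw(*p),.024]).round(1))
h=cv2.cvtColor(cv2.imread("pics/w8.png"),cv2.COLOR_BGR2HSV)
for y in (100,110,125,160,230,300):
    row=h[y]; m=(row[:,0]<15)&(row[:,1]>110);xs=[x for x in range(240,320) if m[x]];print(y,xs[:1],xs[-1:])
E
```

```text
time: 10.25
tool_pos: [0.5342, 0.2019, 0.044]
ee_rot: [3.14, -0.002, -3.045]
wrist_force: [-0.4, 0.2, -0.9]
width: 0.0197
finger_force: 29.9
cm [ 0.01  0.04 -2.4 ] deg [-0.11 -0.1  -0.18] w 0.0197 F [-0.4  0.2 -0.9] t 10.25 J [ 0.26  0.23  1.56  0.    1.35 -1.41]
(40, 17) [247.8  98.5]
(40, -17) [309.1  98.5]
(0, 17) [249.3 169.9]
(0, -17) [307.4 170. ]
100 [] []
110 [259] [298]
125 [259] [298]
160 [259] [297]
230 [259] [296]
300 [260] [293]
```

The handle's centre at column 278.5 matches the slot's centre at 278.4. I'll lower it gently.

```bash
python3 -m pendant '[[0,0,-0.8,0,0,0,0],[0,0,-0.6,0,0,0,0],[0,0,-0.4,0,0,0,0],[0,0,-0.2,0,0,0,0],[0,0,-0.2,0,0,0,0],[0,0,0,0,0,0,0]]'; python3 -m pendant '[[0,0,-0.2,0,0,0,0],[0,0,-0.1,0,0,0,0],[0,0,0,0,0,0,0]]'
```

```text
time: 10.9
tool_pos: [0.5333, 0.2018, 0.0208]
ee_rot: [3.14, -0.004, -3.045]
wrist_force: [0.2, -0.1, -0.7]
width: 0.0194
finger_force: 29.9
time: 11.2
tool_pos: [0.5334, 0.2018, 0.018]
ee_rot: [3.14, -0.003, -3.045]
wrist_force: [-0.5, 0.5, -1.3]
width: 0.02
finger_force: 29.9
```

```bash
python3 -m pendant '[[0,0,-0.1,0,0,0,0],[0,0,-0.1,0,0,0,0],[0,0,0,0,0,0,0]]'; python3 -m pendant '[[0,0,-0.1,0,0,0,0],[0,0,0,0,0,0,0]]';python3 -m pendant '[[0,0,-0.1,0,0,0,0],[0,0,0,0,0,0,0]]'
```

```text
time: 11.5
tool_pos: [0.5334, 0.2018, 0.016]
ee_rot: [3.14, -0.003, -3.045]
wrist_force: [0.3, 0.2, -0.6]
width: 0.0196
finger_force: 29.9
time: 11.7
tool_pos: [0.5337, 0.2018, 0.0153]
ee_rot: [3.14, -0.003, -3.045]
wrist_force: [0.2, 0.1, -0.6]
width: 0.0198
finger_force: 30.5
time: 11.9
tool_pos: [0.5337, 0.2018, 0.0153]
ee_rot: [3.14, -0.003, -3.045]
wrist_force: [-2.5, 1.1, 5.3]
width: 0.0197
finger_force: 32.9
```

Contact is made at about 6 N. I'll open just partway, since the compartment is 84 mm wide.

```bash
python3 -m pendant '[[0,0,0,0,0,0,0.25],[0,0,0,0,0,0,0.35],[0,0,0.2,0,0,0,0.4],[0,0,0.2,0,0,0,0.42],[0,0,0,0,0,0,0.42]]'; python3 -m pendant '[[0,0,2,0,0,0,0.42],[0,0,3,0,0,0,0.42],[0,0,4,0,0,0,0.42],[0,0,4,0,0,0,0.42],[-3,0,5,0,0,0,0.42],[-4,0,4,0,0,0,0.42],[0,0,0,0,0,0,0.42],[0,0,0,0,0,0,0.42]]'
python3 - <<'E'
from go import *
import pickle
from tray import tw
c=cam("wrist");pickle.dump(c,open("w9.pkl","wb"));snap("wrist","w9.png");im=cv2.imread("pics/w9.png")
o=robot.get_obs();print(o["tool_pos"],o["ee_rot"])
for p in [(35,0,22),(-95,0,22),(35,10,22),(-95,10,22),(-165,31,4),(-165,-31,4),(-165,0,4)]:
    q=proj(c,[*tw(p[0],p[1]),p[2]/1000]);print(p,q.round(1))
    cv2.circle(im,tuple(int(round(v)) for v in q),2,(0,255,0),-1)
cv2.imwrite("pics/chk9.png",cv2.resize(im[60:360,110:450],(680,600)))
E
```

```text
time: 12.4
tool_pos: [0.5335, 0.2014, 0.0178]
ee_rot: [3.141, -0.003, -3.045]
wrist_force: [-0.0, 0.0, -1.0]
width: 0.0389
finger_force: 0.0
time: 13.2
tool_pos: [0.4727, 0.2018, 0.2273]
ee_rot: [3.14, -0.0, -3.045]
wrist_force: [0.8, 0.0, 0.0]
width: 0.0396
finger_force: 0.0
[0.47239003 0.20150432 0.22534017] [ 3.14037284 -0.00386989 -3.04506544]
(35, 0, 22) [272.6 165.7]
(-95, 0, 22) [272.8 268.4]
(35, 10, 22) [263.9 165.7]
(-95, 10, 22) [264.9 268.4]
(-165, 31, 4) [250.6 308.5]
(-165, -31, 4) [295.6 308.5]
(-165, 0, 4) [273.1 308.5]
```

View pics/chk9.png

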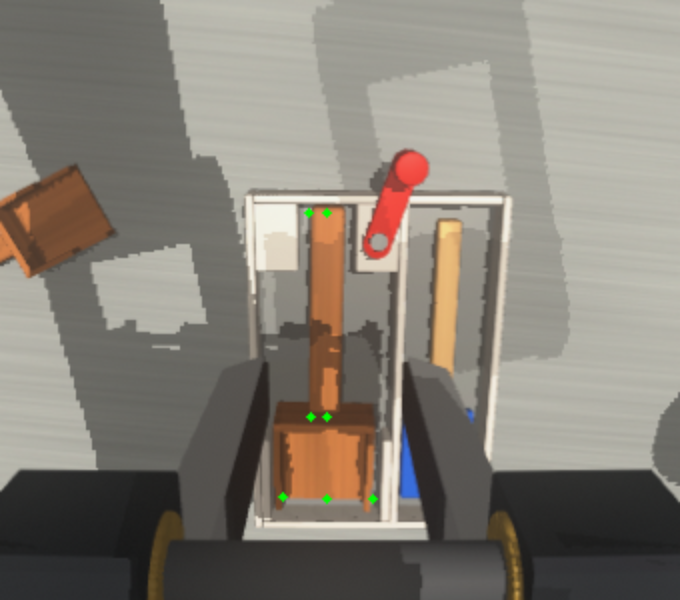

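The picture shows the scoop flat in its compartment and centred on the bed marks, with the handle in the slot. The knob is at crop (411,168), pivot at (378,242), and the button is still open. I'll measure the knob again and plan the arc.

```bash
cat > arc.py <<'E'
from go import *
import pickle
from tray import tw,Rt
c=pickle.load(open("w9.pkl","rb"))
K=onz(c,(315.5,144),.056);P=onz(c,(299,181),.032)
piv=(P[:2]+tw(20,-29.5)+[.4636,.2251])/3
def knob(th): return piv+Rt@(.045*np.array([np.cos(th),np.sin(th)]))
if __name__=="__main__":
    print(K,P,piv,tw(20,-29.5)); d=Rt.T@(K[:2]-piv);th=np.arctan2(d[1],d[0]);print(th,np.linalg.norm(d))
    ths=np.append(th,np.linspace(th,1.58,9)[1:]);ps=[knob(t) for t in ths];print(np.round(ths,2),(np.diff(ps,axis=0)*100).round(2).tolist())
    err([*knob(th),.047],frame(-174.64,0))
E
python3 arc.py
```

```text
[0.41826981 0.23625102 0.056     ] [0.46312618 0.22579848 0.032     ] [0.46302549 0.22535388] [0.4623503  0.22516317]
-0.3323347970512414 0.046063203759628794
[-0.33 -0.09  0.15  0.38  0.62  0.86  1.1   1.34  1.58] [[-0.13, -1.07], [0.13, -1.07], [0.38, -1.0], [0.6, -0.89], [0.8, -0.72], [0.94, -0.51], [1.04, -0.27], [1.07, -0.02]]
cm [ -5.31   3.45 -17.83] deg [-0.05 -0.23 -0.17] w 0.0393 F [-0.1 -0.5 -0.9] t 13.25 J [ 0.29  0.01  1.44  0.    1.7  -1.38]
```

```bash
python3 -m pendant '[[-2.7,1.7,-3,0,0,0,0.42],[-2.6,1.7,-3,0,0,0,0.42],[0,0,-4,0,0,0,0.42],[0,0,-2,0,0,0,0.42],[0,0,0,0,0,0,0.42],[0,0,0,0,0,0,0.42]]'
python3 - <<'E'
from arc import *
err([*knob(-.332),.047],frame(-174.64,0))
E
```

```text
time: 13.85
tool_pos: [0.4191, 0.2353, 0.1048]
ee_rot: [3.141, -0.007, -3.045]
wrist_force: [0.2, -0.1, -0.4]
width: 0.0395
finger_force: 0.0
cm [ 0.02  0.07 -5.78] deg [ 0.   -0.38 -0.15] w 0.0395 F [ 0.2 -0.1 -0.4] t 13.85 J [ 0.39 -0.01  1.7   0.    1.46 -1.28]
```

```bash
python3 -m pendant '[[0,0.1,-2.5,0,-0.3,0,0.42],[0,0,-2,0,0,0,0.42],[0,0,-1.2,0,0,0,0.42],[0,0,0,0,0,0,0.42],[0,0,0,0,0,0,0.42]]'; python3 -m pendant '[[0,0,0,0,0,0,0.3],[0,0,0,0,0,0,0],[0,0,0,0,0,0,0],[0,0,0,0,0,0,0]]'
```

```text
time: 14.35
tool_pos: [0.4204, 0.237, 0.0504]
ee_rot: [3.14, 0.004, -3.045]
wrist_force: [0.4, 0.9, 0.4]
width: 0.0392
finger_force: 0.0
time: 14.75
tool_pos: [0.42, 0.2369, 0.0501]
ee_rot: [3.14, 0.004, -3.045]
wrist_force: [-0.7, 0.4, 2.4]
width: 0.0172
finger_force: 30.0
```

Knob gripped (opening about 18 mm). Now the arc, turning the tool with it.

```bash
python3 -m pendant '[[-0.13,-1.07,0,0,0,7,0],[0.13,-1.07,0,0,0,7,0],[0.38,-1,0,0,0,7,0],[0.6,-0.89,0,0,0,7,0],[0,0,0,0,0,0,0]]'
python3 - <<'E'
from arc import *
err([*knob(.62),.05],frame(-174.64,0))
E
```

```text
time: 15.25
tool_pos: [0.4262, 0.1969, 0.0498]
ee_rot: [3.135, -0.003, -2.554]
wrist_force: [-9.6, 1.6, 8.5]
width: 0.0176
finger_force: 30.0
cm [ 0.28 -0.1   0.02] deg [ -0.29  -0.31 -28.33] w 0.0176 F [-9.6  1.6  8.5] t 15.25 J [ 0.31  0.01  1.79  0.01  1.35 -1.85]
```

```bash
python3 -m pendant '[[0.8,-0.72,0,0,0,6,0],[0.94,-0.51,0,0,0,6,0],[1.04,-0.27,0,0,0,6,0],[1.07,-0.02,0,0,0,6,0],[0,0,0,0,0,0,0],[0,0,0,0,0,0,0]]'
python3 - <<'E'
from arc import *
err([*knob(1.58),.05],frame(-174.64,0))
o=robot.get_obs();d=Rt.T@(np.array(o["tool_pos"][:2])-piv);print(np.arctan2(d[1],d[0]),np.linalg.norm(d))
E
```

```text
time: 15.85
tool_pos: [0.4665, 0.1812, 0.0499]
ee_rot: [3.138, -0.0, -2.137]
wrist_force: [-3.9, -1.2, 4.9]
width: 0.0176
finger_force: 30.0
cm [ 0.11 -0.06  0.01] deg [ -0.19  -0.12 -52.22] w 0.0176 F [-3.9 -1.2  4.9] t 15.85 J [ 0.26  0.08  1.72  0.    1.35 -2.32]
1.5564982322981433 0.04431602782741962
```

```bash
python3 -m pendant '[[0,0,0,0,0,0,0.2],[0,0,0,0,0,0,0.3],[0,0,0,0,0,0,0.4],[0,0,0,0,0,0,0.4],[0,0,2,0,0,0,0.4],[0,0,3,0,0,0,0.4],[0,0,4,0,0,0,0.4],[0,0,4,0,0,0,0.4]]'; python3 -m pendant '[[-4,0,4,0,0,0,0.4],[-3,0,3,0,0,0,0.4],[0,0,0,0,0,0,0.4],[0,0,0,0,0,0,0.4],[0,0,0,0,0,0,0.4]]'
python3 - <<'E'
from arc import *
c=cam("wrist");snap("wrist","w10.png");im=cv2.imread("pics/w10.png")
h=cv2.cvtColor(im,cv2.COLOR_BGR2HSV);m=(((h[...,0]<5)|(h[...,0]>174))&(h[...,1]>190)&(h[...,2]>80)).astype(np.uint8)
n,l,s,ce=cv2.connectedComponentsWithStats(m);i=1+np.argmax(s[1:,4]);print(s[i],ce[i])
k=proj(c,[*knob(1.56),.056]);p=proj(c,[*piv,.032]);print("expected knob top",k,"pivot",p)
ys,xs=np.where(l==i);d=np.hypot(xs-p[0],ys-p[1]);j=np.argsort(d)[-40:];tip=(xs[j].mean(),ys[j].mean())
for z in(.032,.056):
    X=onz(c,tip,z);e=Rt.T@(X[:2]-piv);print(z,np.arctan2(e[1],e[0]),np.linalg.norm(e))
# handle brown extents & scoop seen: project handle end and head points
for q in [(35,10,22),(35,-10,22),(-95,10,22),(-95,-10,22)]:print(q,proj(c,[*tw(q[0],q[1]),q[2]/1000]).round(1))
br=((h[...,0]<16)&(h[...,1]>110)&(l!=i)).astype(np.uint8)
n,l2,s2,c2=cv2.connectedComponentsWithStats(br);print([ (s2[t].tolist(),c2[t].round(0).tolist()) for t in range(1,n) if s2[t,4]>150])
E
```

```text
time: 16.65
tool_pos: [0.4673, 0.1811, 0.1801]
ee_rot: [3.139, 0.001, -2.137]
wrist_force: [0.6, 0.5, 0.4]
width: 0.0376
finger_force: 0.0
time: 17.15
tool_pos: [0.4024, 0.1811, 0.2428]
ee_rot: [3.139, -0.0, -2.138]
wrist_force: [0.0, 0.3, -0.9]
width: 0.0374
finger_force: 0.0
[235 216  27  30 284] [247.03521127 229.33098592]
expected knob top [228.36821368 217.77408314] pivot [254.17665969 239.20103306]
0.032 1.5677489406678295 0.03012534457020551
0.056 1.3630116737883777 0.03542455591298593
(35, 10, 22) [244.4 205.4]
(35, -10, 22) [254.5 217.5]
(-95, 10, 22) [168.3 264. ]
(-95, -10, 22) [178.6 274.9]
[([0, 0, 79, 67, 2265], [26.0, 22.0]), ([60, 57, 128, 79, 2904], [137.0, 97.0]), ([121, 205, 135, 91, 3529], [183.0, 258.0])]
```

Run:
```python
from arc import *
c=cam("wrist");im=cv2.imread("pics/w10.png");h=cv2.cvtColor(im,cv2.COLOR_BGR2HSV)
print(h[218,216:246:3].tolist())
m=(((h[...,0]<4)|(h[...,0]>172))&(h[...,1]>130)).astype(np.uint8)
n,l,s,ce=cv2.connectedComponentsWithStats(m)
for i in range(1,n):
    if s[i,4]>60: print(s[i],ce[i].round(1))
g=m[205:250,210:270]
for r in g[::2]: print("".join(".#"[v] for v in r))
```

```text
[[25, 18, 157], [19, 22, 129], [4, 106, 116], [2, 160, 107], [2, 162, 107], [2, 158, 108], [2, 160, 107], [2, 169, 124], [2, 197, 195], [3, 157, 109]]
[223 205  39  42 616] [241.  223.6]
.........................#..................................
..................##########................................
................#############...............................
...............################.............................
.............##############.####............................
.............#####################..........................
.............######################.........................
.............########################.......................
..............#########################.....................
.................#####...################...................
..........................################..................
............................################................
.............................################...............
..............................#################.............
................................#################...........
..................................#################.........
....................................######......####........
......................................###........###........
.......................................##........###........
........................................###....#####........
..........................................########..........
............................................................
............................................................
```

Run:
```python
from arc import *
c=cam("wrist");p=onz(c,(255.3,240.3),.032)[:2];print(p,piv)
for k in [(231,214.5),(230.5,215.5),(231,216)]:
    e=Rt.T@(onz(c,k,.056)[:2]-p);print(k,np.arctan2(e[1],e[0]),np.linalg.norm(e))
for th in(1.4,1.5,1.57,1.65):
    b=p+Rt@(.045*np.array([np.cos(th),np.sin(th)]));print(th,proj(c,[*b,.056]).round(1))
```

```text
[0.46224627 0.22705566] [0.46302549 0.22535388]
(231, 214.5) 1.4630918479204116 0.04835870803278528
(230.5, 215.5) 1.4872881896487342 0.04768368494732834
(231, 216) 1.484493194967062 0.046883481276736604
1.4 [234.8 215.7]
1.5 [231.5 217.6]
1.57 [229.3 219.2]
1.65 [227.  221.1]
```

The image puts the button at about 1.48 rad, which is close to the 1.40 limit. I'll regrip the knob and nudge it a few mm further.

```bash
python3 -m pendant '[[3,0,-3,0,0,0,0.4],[3.6,0,-4,0,0,0,0.4],[0,0,-4,0,0,0,0.4],[0,0,-4,0,0,0,0.4],[0,0,-3,0,0,0,0.4],[0,0,-1.3,0,0,0,0.4],[0,0,0,0,0,0,0.4],[0,0,0,0,0,0,0.4]]'; python3 -m pendant '[[0,0,0,0,0,0,0.2],[0,0,0,0,0,0,0],[0,0,0,0,0,0,0],[0.25,0,0,0,0,0,0],[0.25,0,0,0,0,0,0],[0,0,0,0,0,0,0]]'
```

```text
time: 18.0
tool_pos: [0.4666, 0.1814, 0.0551]
ee_rot: [3.141, 0.003, -2.138]
wrist_force: [0.6, 0.8, 0.0]
width: 0.0374
finger_force: 0.0
time: 18.6
tool_pos: [0.4695, 0.1816, 0.0558]
ee_rot: [3.137, 0.001, -2.136]
wrist_force: [-6.0, -0.3, 8.1]
width: 0.0169
finger_force: 30.0
```

```bash
python3 -m pendant '[[0.15,0,0,0,0,0,0],[0,0,0,0,0,0,0.15],[0,0,0,0,0,0,0.3],[0,0,0,0,0,0,0.4],[0,0,0,0,0,0,0.4],[0,0,2.5,0,0,0,0.4],[0,0,4,0,0,0,0.4],[0,0,4,0,0,0,0.4]]'; python3 -m pendant '[[-4,0,4,0,0,0,0.4],[-3,0,4,0,0,0,0.4],[0,0,0,0,0,0,0.4],[0,0,0,0,0,0,0.4],[0,0,0,0,0,0,0.4]]'
python3 - <<'E'
from arc import *
c=cam("wrist");snap("wrist","w11.png");im=cv2.imread("pics/w11.png");h=cv2.cvtColor(im,cv2.COLOR_BGR2HSV)
m=(((h[...,0]<4)|(h[...,0]>172))&(h[...,1]>130)).astype(np.uint8)
n,l,s,ce=cv2.connectedComponentsWithStats(m);i=1+np.argmax(s[1:,4]);x,y,w,hh,_=s[i];print(s[i])
for r in m[y:y+hh:2,x:x+w]: print("".join(".#"[v] for v in r))
for th in(1.4,1.5,1.57,1.65):
    b=piv+Rt@(.045*np.array([np.cos(th),np.sin(th)]));print(th,(proj(c,[*b,.056])-[x,y]).round(1))
print("piv",(proj(c,[*piv,.032])-[x,y]).round(1))
o=robot.get_obs();print(o["tool_pos"],o["wrist_force"],o["time"])
E
```

```text
time: 19.4
tool_pos: [0.4718, 0.181, 0.1597]
ee_rot: [3.139, 0.0, -2.138]
wrist_force: [0.2, 0.3, 0.1]
width: 0.0377
finger_force: 0.0
time: 19.9
tool_pos: [0.4069, 0.181, 0.2333]
ee_rot: [3.139, 0.0, -2.138]
wrist_force: [-0.1, -0.1, -0.0]
width: 0.0375
finger_force: 0.0
[222 207  43  41 659]
............#..............................
.....##########............................
...##############..........................
..#################........................
.###################.......................
#######################....................
#########################..................
##########################.................
.############################..............
...############################............
...............##################..........
.................#################.........
...................#################.......
....................##################.....
......................###################..
........................#########.....####.
..........................######.......####
............................###.........###
..............................##.......####
................................##########.
..................................######...
1.4 [13.8  7.9]
1.5 [10.4  9.9]
1.57 [ 8.2 11.5]
1.65 [ 5.8 13.5]
piv [34.8 33.2]
[0.40677566 0.18095671 0.23278257] [-0.26954128  0.1776471  -1.17012365] 19.95
```

```bash
python3 -c "
from bench import robot
print(robot.close_job())"
```

```text
the job is handed in; nothing more can be done
None
```

I laid the scoop flat in its compartment and let go of it, then turned the turnbutton across the handle to about 1.54 rad as measured in the wrist image; the job was handed in at about 20 s, with no verdict returned.

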